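# Re-stand a fallen sleeve in a feed magazine and close up the row

## Task

One of the turned steel sleeves in the bench feed lane has fallen over backward, so the row cannot feed. Stand it upright in the lane on its foot (the end with the longer octagon), the same way up as its neighbours, then slide the follower up by its knob so that all four sleeves stand close together, upright, between the follower and the end stop. Do not knock over the sleeves that stand, and leave the tools and other things lying beside the lane where they are.

Things in the scene. Friction and masses are not known exactly. Their poses are not given: they have to be found in the camera images.
- lane: Feed magazine fixed on the bench: aluminium profile 520 long, 46 wide, 40 high (mm), dark bolted feet 33 mm out to each side at own y +-205. Origin: under its centre, on the bench. Own y runs along it: end stop at +y (robot's left), follower at -y; x across, z up. Turned up to 0.2 rad.
- lane_floor (a point): Centre of the lane's floor (the profile's flat grey top, 40 mm above the bench), axes as body lane. The floor lies between two steel lips along its edges, 3 mm thick and 4 mm high, 40 mm apart inside.
- stop_face (a point): Foot of the end stop's inner face on the lane floor, 240 mm to +y of the lane's centre, axes as body lane. The stop is an upright dark plate 46 mm wide, 62 mm high.
- follower (a joint): Slide of the follower along the lane, m: 0 fully back (push face 200 mm to -y of the lane's centre), growing toward the stop, at most 0.34; starts at 0 to 0.03. About 2 N of friction; stays where it is left.
- follower_face (a point): Foot of the follower's push face on the lane floor, axes as body lane. The steel push plate faces +y, is 37 mm wide and reaches 51 mm above the floor; behind it a black saddle block, 64 mm wide and 46 mm long, 22 mm above the floor, rides astride the lane.
- follower_knob (a point): Middle of the follower's black knob, to move it by: upright round, 27 mm in diameter, 30 mm high, on a flat bar that runs out behind, 85 mm behind the push face; its middle is 55 mm and its top 70 mm above the lane floor.
- fallen: Fallen turned steel sleeve, 147 mm long, about 0.42 kg, 31 mm round, an octagon 33-34 mm wide at each end: 22 mm long at the foot, 10 mm at the head. Lies on flats along the lane, foot toward the row, head toward the follower, 50 mm or more free at both ends. Own +y: foot to head. Origin: on its skin at mid-length (underside as it lies), 16.5 mm off the centre line, which is at own z +16.5.
- fallen_foot (a point): Centre of the foot face of the fallen sleeve (the face it must stand on), axes as body fallen. Its centre line lies 16.5 mm above the lane floor at the start.
- fallen_head (a point): Centre of the head face of the fallen sleeve, 147 mm from the foot face, axes as body fallen.
- sleeve_a: One of three sleeves just like the fallen one (same size, mass and axes) that stand upright on their feet in the lane in a row against the stop, a few mm apart: the one next to the stop.
- sleeve_a_foot (a point): Centre of the foot face of that sleeve, on the lane floor.
- sleeve_b: One of three sleeves just like the fallen one (same size, mass and axes) that stand upright on their feet in the lane in a row against the stop, a few mm apart: the one in the middle of the row.
- sleeve_b_foot (a point): Centre of the foot face of that sleeve, on the lane floor.
- sleeve_c: One of three sleeves just like the fallen one (same size, mass and axes) that stand upright on their feet in the lane in a row against the stop, a few mm apart: the one last of the row, nearest the fallen one.
- sleeve_c_foot (a point): Centre of the foot face of that sleeve, on the lane floor.
- marker: Bystander: paint marker 138 mm long, 18 mm thick, lying on the bench on the robot's side of the lane. Origin: centre of its underside.
- pliers: Bystander: pliers 180 x 57 x 15 mm lying on the bench on the far side of the lane. Origin: centre of its underside.
- coupon: Bystander: welded steel test plate 120 x 89 x 8 mm lying flat on the bench to the left, beyond the stop end of the lane. Origin: centre of its underside.
- tin: Bystander: flat green tin box 102 x 73 x 26 mm on the bench to the left, beyond the stop end of the lane. Origin: centre of its underside.
- square: Bystander: magnetic welding square, a flat triangle 75 x 75 x 14 mm, lying on the bench on the far side of the lane. Origin: centre of its underside.

How it is judged:
On the way, in this order (a step that is already met when the one before it is completed fails the run):
1. the fallen sleeve stands upright on its foot on the lane floor (angle between fallen's own y axis and vertical below 0.09 rad and z of fallen_foot in the frame of lane_floor between -0.004 and 0.005 m and x of fallen_foot in the frame of lane_floor between -0.007 and 0.007 m), for 0.3 s.
2. the follower has closed up the row: no gap over about 6 mm from follower to stop, all four upright (all of step 1 and horizontal distance between fallen_foot and sleeve_c_foot below 0.043 m and y of fallen_foot in the frame of follower_face below 0.024 m and horizontal distance between sleeve_c_foot and sleeve_b_foot below 0.043 m and horizontal distance between sleeve_b_foot and sleeve_a_foot below 0.043 m and y of sleeve_a_foot in the frame of stop_face above -0.024 m and angle between each of sleeve_a, sleeve_b, sleeve_c's own y axis and vertical below 0.09 rad), for 0.2 s.
At the end, for the whole second after the job is handed in: Fallen sleeve: foot on the lane floor (5 mm), within 7 mm of its centre line, at rest. All four upright (0.09 rad). Foot centres of neighbours under 43 mm apart, the outer ones under 24 mm from stop face and follower face (touching: 17-18 mm) (all of step 2 and linear speed of fallen below 0.02 m/s).
It fails at once if a sleeve that was standing is tipped over or lifted out of the lane (angle between any of sleeve_a, sleeve_b, sleeve_c's own y axis and vertical above 0.5 rad or z of any of sleeve_a_foot, sleeve_b_foot, sleeve_c_foot in the frame of lane_floor above 0.03 m).
It fails at once if a bystander (marker, pliers, test plate, square, tin) is pushed more than 40 mm (distance of any of marker, pliers, coupon, square, tin from where it was at the start of the episode above 0.04 m).
It also fails if it takes over 59 s, if anything falls off the work surface, if the arm or the gripper's body presses on something with over 40 N, if the wrist force passes 120 N, or if a joint passes its speed limit or range.

## Robot

A 7-joint arm with a two-finger parallel gripper is mounted at the origin on a cart in front of the work surface, level with it; the furniture and walls round the work are solid. World frame = base frame: x ahead of the robot, y to its left, z up, the work surface at z = 0. Lengths are in m, angles in rad, forces in N, time in s.
With the tool pointing down it reaches from about 0.425 to 0.95 m from the base axis. Payload 4.7 kg.
Tool frame: the origin (TCP) lies midway between the tips of the shut fingers; the grasp point (between the pads) lies 19 mm behind it; z points along the fingers, y is the line along which they close (so a half turn about z gives the same grasp; the last joint's range is limited). The gripper opens to 87 mm and grips with 3 to 60 N. Pads are 19 mm wide; open, the fingers measure 117 mm over their backs; the gripper's body (75 mm by 190 mm) begins 51 mm behind the grasp point.
Start: joints at [1.175, 0.469, -0.049, 1.532, 0.024, 1.141, -0.082], TCP at [0.242, -0.63, 0.223] pointing down, gripper open.
Joint ranges: [-2.59, 2.59], [-0.33, 1.99], [-1.39, 1.29], [0.1, 2.45], [-1.04, 4.18], [0.21, 1.99], [-2.66, 2.66]. Speed limits (rad/s): [2.57, 2.57, 3.14, 3.14, 3.14, 3.14, 3.14].

## Interface

Orientations are given as a unit quaternion [x, y, z, w].
In Python, from bench import ctrl, vision, sign_off, spotter gives the robot as it stands. Calls block until the motion is done:
- ctrl.move_to(position, orientation): joint-space move of the TCP to a pose.
- ctrl.move_linear(position, rot=None, v=0.15): straight line of the TCP; rot=None keeps the orientation; v is the mean speed in m/s.
- ctrl.movej(angles): joint-space move.
- ctrl.ungrasp() and ctrl.grab(grasp_force=None): open the fingers fully, or close them until they stop; grasp_force is the grip in N (None keeps the last).
- ctrl.pause(seconds).
- ctrl.solve_ik(position, orientation): joint angles nearest the present ones, or None.
- ctrl.sense(): the state.
- vision.grab_frame(name): name is "scene" or "top" or "wrist"; returns the picture (384x512x3 uint8, red, green, blue); there is no depth.
- vision.camera_model(name): a dict with "vertical_fov" (degrees; the focal length in pixels is half the picture's height over the tangent of half this angle, whatever the lens; pixels are square), "cx", "cy" (the principal point, pixels), "xyz" and "attitude" of the camera in the world; the wrist camera has in their place "T_tool_cam" (4x4, takes a point from camera to tool coordinates, whose origin is the TCP and whose axes are the flange's). Camera axes: x right, y down, z forward; pixel columns grow to the right and rows downward; lengths in m; the calibration is good to about 2 mm. A picture is of the moment at which its call begins: read the wrist's pose just before it. camera_model takes no time and is no camera call.
A pose or a line that the arm cannot do raises ctrl.Unreachable and nothing moves.
- sign_off(): hands the job in; it is judged then, once.
Trained networks look in the newest picture that a camera, given by its name, has taken for a name from the list of things; names that differ only in an ending like _2 or _b are one class to them, and where a whole thing is asked for, a point or a joint stands for the part that bears it (a point fixed in the world has none). Each returns a list of dicts, best first, with "conf" (0 to 1); they miss things now and then, are a little off and sometimes report something else, mostly with a low value. They report only what shows in the picture. A call takes as long as a camera call.
- spotter.masks_of(camera, label): "region" (384x512 bool, what is visible of it) and "location" ([column, row] as shares, 0 to 1, of the picture: columns of its width, rows of its height, amid what is visible of it).
- spotter.spot_point(camera, label): "location" ([column, row] as shares, 0 to 1, of the picture: columns of its width, rows of its height: a listed point, or the origin of a listed thing).
The state is a dict: "time_s": time; "qpos": joint angles; "qd": joint speeds; "tau": joint torques, N m; "position": TCP position; "tool_rot": TCP orientation; "force": force on the tool from outside, world axes, zero at the start; "torque": the same for the moment, N m; "width": finger opening in m; "grasp_force": force on a finger pad.
Only numpy, scipy, OpenCV 4.12 (cv2) and the standard library are available. Lean on these libraries where they do the work, as an engineer would, in place of code of your own. Each camera call takes 0.05 s, during which the arm holds its last target. There are 200 camera calls.

## Working session

There is one attempt and no reset: what is moved stays moved. The work goes in short steps, each a Python script; the robot and the scene stay as the last script left them, time stands still between calls to the robot, and variables do not carry over. Pictures are saved under pics/ and viewed, at most 10 in all, crops included, and the job is handed in when it is done.

```bash
ls; mkdir -p pics
cat > h.py <<'E'
import numpy as np, cv2
from scipy.spatial.transform import Rotation as R
from bench import ctrl, vision, sign_off, spotter
def cam(name, st=None):
    m=vision.camera_model(name); f=192/np.tan(np.radians(m["vertical_fov"])/2)
    if "T_tool_cam" in m:
        st=st or ctrl.sense(); T=np.eye(4); T[:3,:3]=R.from_quat(st["tool_rot"]).as_matrix(); T[:3,3]=st["position"]
        T=T@np.array(m["T_tool_cam"]); return f,m["cx"],m["cy"],T[:3,3],T[:3,:3]
    a=np.array(m["attitude"]); Rm=R.from_quat(a).as_matrix() if a.size==4 else a.reshape(3,3)
    return f,m["cx"],m["cy"],np.array(m["xyz"]),Rm
def ray(c,uv):
    f,cx,cy,o,Rm=c; d=Rm@np.array([(uv[0]-cx)/f,(uv[1]-cy)/f,1]); return o,d/np.linalg.norm(d)
def plane(c,uv,z):
    o,d=ray(c,uv); return o+d*(z-o[2])/d[2]
def proj(c,p):
    f,cx,cy,o,Rm=c; q=Rm.T@(np.array(p)-o); return np.array([cx+f*q[0]/q[2],cy+f*q[1]/q[2]])
def tri(rays):
    A=0;b=0
    for o,d in rays:
        P=np.eye(3)-np.outer(d,d); A=A+P; b=b+P@o
    return np.linalg.solve(A,b)
def px(det): return np.array(det["location"])*[512,384]
E
cat > a.py <<'E'
from h import *
for n in("scene","top"):
    im=vision.grab_frame(n); cv2.imwrite(f"pics/{n}0.png",im[:,:,::-1])
    m=vision.camera_model(n); print(n,m)
    c=cam(n)
    for l in("fallen_foot","fallen_head","fallen","sleeve_a_foot","sleeve_c_foot","lane","lane_floor","stop_face","follower_face","follower_knob"):
        for d in spotter.spot_point(n,l)[:4 if 'sleeve' in l else 2]:
            zz={'fallen_foot':.0565,'fallen_head':.0565,'lane':0,'follower_knob':.095}.get(l,.04)
            print(n,l,round(d["conf"],2),px(d).round(1),plane(c,px(d),zz).round(4))
print(vision.camera_model("wrist")); print(ctrl.sense())
E
python3 a.py; cd pics; python3 -c "
import cv2,numpy as np
for n in('scene','top'): cv2.imwrite(n+'0b.png',cv2.resize(cv2.imread(n+'0.png'),(768,576),interpolation=cv2.INTER_CUBIC))"
```

```text
bench.py
pics
scene {'vertical_fov': 48.83035595734131, 'cx': 248.21593293110902, 'cy': 185.59374420150118, 'xyz': array([-0.27906742,  0.50351183,  0.70144387]), 'attitude': array([-0.47178543,  0.74132451, -0.40971154,  0.24493454])}
scene fallen_foot 0.56 [252.7 195.4] [0.5605 0.0676 0.0565]
scene fallen_head 0.68 [298.9 185.8] [ 0.5509 -0.0726  0.0565]
scene fallen 0.73 [274.5 195.4] [0.5575 0.001  0.04  ]
scene sleeve_a_foot 0.81 [179.9 214.3] [0.5804 0.2672 0.04  ]
scene sleeve_a_foot 0.23 [299.2 182.6] [ 0.5866 -0.0973  0.04  ]
scene sleeve_c_foot 0.83 [207.9 211.7] [0.5616 0.1972 0.04  ]
scene lane 0.66 [261.3 213.4] [0.5452 0.0467 0.    ]
scene lane_floor 0.57 [261.7 198.1] [0.5602 0.0397 0.04  ]
scene stop_face 0.77 [171.7 218.2] [0.5731 0.2914 0.04  ]
scene follower_face 0.79 [314.2 189.4] [ 0.5384 -0.1177  0.04  ]
scene follower_knob 0.88 [345.  168.6] [ 0.5254 -0.206   0.095 ]
scene follower_knob 0.65 [186.1 188.5] [0.6086 0.2376 0.095 ]
top {'vertical_fov': 42.97424048594264, 'cx': 250.01359204832826, 'cy': 192.9597881153222, 'xyz': array([0.44851833, 0.09172856, 1.5042
[... 1224 characters left out ...]
]])}
{'time_s': 1.1, 'qpos': array([ 1.17510295,  0.46858866, -0.04859421,  1.53250569,  0.02408011,
        1.14100378, -0.08230852]), 'qd': array([ 0.00117409, -0.00079131, -0.00012102, -0.00130196,  0.00059489,
        0.00081169, -0.0010843 ]), 'tau': array([-2.19233521e-04, -5.07850528e+01, -8.09701136e-02, -2.36454642e+01,
       -6.12491649e-02,  3.09961662e-02, -2.38604720e-06]), 'position': array([ 0.24212102, -0.630096  ,  0.22257807]), 'tool_rot': array([9.83230994e-01, 1.82364500e-01, 3.42680149e-05, 3.24509115e-05]), 'force': array([-0.9228176 , -0.60002287,  0.10586457]), 'torque': array([-0.07594767,  0.06206623,  0.00569381]), 'grasp_force': 0.0, 'width': 0.08753085472108689}
```

View pics/scene0b.png

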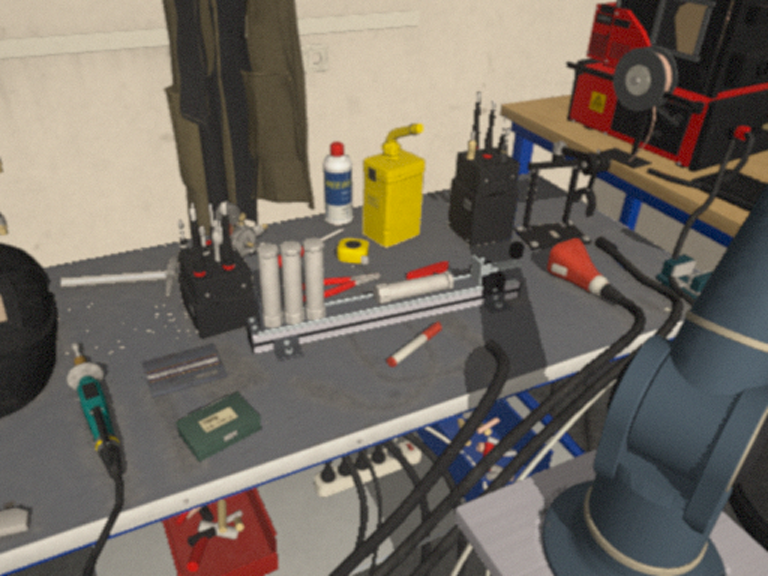

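View pics/top0b.png

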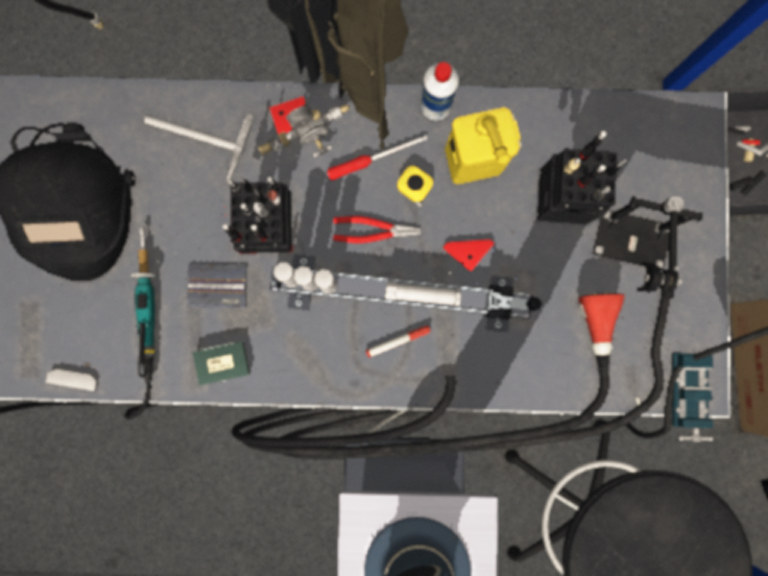

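Scene view: three standing sleeves at about (268–315, 245–320), the fallen one at (375–455, 288), follower and knob at (490, 285). The top view agrees: standing heads at (284–324, 273–280), fallen one at (385–460, 295), knob at (534, 304). Next I check reachability of the tilted poses and where the wrist camera can look.

```bash
cat >> h.py <<'E'
YAW=-0.093
def tool(t,cam_back=True,yaw=None):
    """tool with axes in lane frame: z=(0,sin t,-cos t); camera (tool x) to -y side if cam_back"""
    yaw=YAW if yaw is None else yaw
    z=np.array([0,np.sin(t),-np.cos(t)]); x=np.array([0,-np.cos(t),-np.sin(t)])
    if not cam_back: x=-x
    return (R.from_euler('z',yaw)*R.from_matrix(np.column_stack([x,np.cross(z,x),z]))).as_quat()
E
cat > b.py <<'E'
from h import *
for cb in(True,False):
    for t in(30,15,0,-15,-30,-45,-60,-75):
        q=tool(np.radians(t),cb)
        for p in([.555,-.04,.06],[.555,0,.15],[.555,.03,.15],[.555,0,.22]):
            s=ctrl.solve_ik(p,q); print(cb,t,p,None if s is None else np.round(s,2))
print(ctrl.sense()["time_s"])
c1,c2=cam("scene"),cam("top")
for n,a,b in(("foot",[252.7,195.4],[255.2,192.3]),("head",[298.9,185.8],[305.5,198.1]),("face",[314.2,189.4],[322.5,200.2]),("knob",[345,168.6],[355.2,201])):
    print(n,tri([ray(c1,a),ray(c2,b)]).round(4))
E
python3 b.py
```

```text
True 30 [0.555, -0.04, 0.06] [ 0.28  0.56 -0.01  1.94 -0.69  0.87 -2.45]
True 30 [0.555, 0, 0.15] [ 0.22  0.42 -0.02  1.92 -0.63  0.98 -2.62]
True 30 [0.555, 0.03, 0.15] [-0.52  0.55  0.92  1.97 -1.01  1.24 -2.31]
True 30 [0.555, 0, 0.22] [-0.59  0.54  1.12  1.9  -0.97  1.42 -2.34]
True 15 [0.555, -0.04, 0.06] [-0.51  0.68  0.91  2.   -0.96  1.02 -2.27]
True 15 [0.555, 0, 0.15] [-0.72  0.59  1.11  1.95 -0.87  1.16 -2.43]
True 15 [0.555, 0.03, 0.15] [-0.78  0.58  1.11  1.96 -0.88  1.15 -2.48]
True 15 [0.555, 0, 0.22] [-0.75  0.46  1.12  1.88 -0.72  1.22 -2.58]
True 0 [0.555, -0.04, 0.06] [-0.76  0.76  1.11  2.   -0.87  0.95 -2.43]
True 0 [0.555, 0, 0.15] [ 0.76  0.64 -1.18  1.86  0.67  1.11  2.38]
True 0 [0.555, 0.03, 0.15] [ 0.7   0.64 -1.18  1.85  0.67  1.11  2.32]
True 0 [0.555, 0, 0.22] [ 0.77  0.53 -1.17  1.78  0.53  1.19  2.49]
True -15 [0.555, -0.04, 0.06] [ 0.66  0.85 -1.18  1.91  1.07  1.29  2.06]
True -15 [0.555, 0, 0.15] [ 0.6   0.69 -1.18  1.83  0.87  1.33  2.16]
True -15 [0.555, 0.03, 0.15] [ 0.54  0.7  -1.18  1.82  0.86  1.35  2.11]
True -15 [0.555, 0, 0.22] [ 0.61  0.57
[... 2916 characters left out ...]
-60 [0.555, -0.04, 0.06] [-0.17  0.84 -0.39  1.82  1.03  1.56 -1.26]
False -60 [0.555, 0, 0.15] [-0.09  0.76 -0.59  1.76  1.02  1.76 -1.21]
False -60 [0.555, 0.03, 0.15] [-0.12  0.79 -0.63  1.73  1.    1.81 -1.23]
False -60 [0.555, 0, 0.22] [-0.03  0.69 -0.69  1.73  1.02  1.86 -1.13]
False -75 [0.555, -0.04, 0.06] [-0.3   0.96 -0.27  1.77  1.06  1.72 -1.31]
False -75 [0.555, 0, 0.15] [-0.19  0.88 -0.52  1.73  1.08  1.95 -1.27]
False -75 [0.555, 0.03, 0.15] [-0.29  0.87 -0.43  1.7   1.02  1.92 -1.25]
False -75 [0.555, 0, 0.22] [-0.25  0.75 -0.43  1.73  1.04  1.94 -1.15]
1.1
foot [0.5574 0.0772 0.0617]
head [ 0.5463 -0.0675  0.0607]
face [ 0.5433 -0.1207  0.0362]
knob [ 0.5378 -0.2113  0.0871]
```

```bash
cat > c.py <<'E'
from h import *
L=("fallen_foot","fallen_head","follower_face","follower_knob","sleeve_c_foot","stop_face","lane_floor")
obs={l:[] for l in L}
for i,p in enumerate(([.555,-.06,.26],[.50,-.0,.30])):
    ctrl.move_to(p,tool(0,False)); ctrl.pause(.2)
    st=ctrl.sense(); im=vision.grab_frame("wrist"); c=cam("wrist",st)
    cv2.imwrite(f"pics/w{i}.png",im[:,:,::-1]); np.save(f"pics/w{i}.npy",np.r_[st["position"],st["tool_rot"]])
    for l in L:
        for d in spotter.spot_point("wrist",l)[:2]:
            zz={'fallen_foot':.0565,'fallen_head':.0565,'follower_knob':.095}.get(l,.04)
            print(i,l,round(d["conf"],2),px(d).round(1),plane(c,px(d),zz).round(4))
        ds=spotter.spot_point("wrist",l)
        if ds: obs[l].append(ray(c,px(ds[0])))
    ms=spotter.masks_of("wrist","fallen")
    for m in ms[:2]:
        ys,xs=np.nonzero(m["region"]); r=cv2.minAreaRect(np.c_[xs,ys].astype(np.float32)); b=cv2.boxPoints(r)
        print("mask",round(m["conf"],2),len(xs),[plane(c,q,.0565).round(4) for q in b])
        np.save(f"pics/m{i}.npy",m["region"]); break
for l in L:
    if len(obs[l])==2: print(l,tri(obs[l]).round(4))
print(ctrl.sense()["time_s"],st["force"])
a=[cv2.imread(f"pics/w{i}.png") for i in(0,1)]
cv2.imwrite("pics/w01.png",cv2.resize(np.hstack(a),(800,300)))
E
python3 c.py
```

```text
0 fallen_foot 0.77 [245.4  55.4] [0.5575 0.0763 0.0565]
0 fallen_head 0.76 [249.3 181.3] [ 0.5473 -0.0705  0.0565]
0 follower_face 0.62 [249.1 217.2] [ 0.5413 -0.1243  0.04  ]
0 follower_knob 0.78 [252.5 295.2] [ 0.5383 -0.2097  0.095 ]
0 follower_knob 0.74 [329.6 178.4] [ 0.6401 -0.0673  0.095 ]
0 lane_floor 0.8 [249.1  82.8] [0.5586 0.0484 0.04  ]
0 lane_floor 0.36 [248.7 219.3] [ 0.5404 -0.1273  0.04  ]
mask 0.81 3457 [array([0.5433, 0.0799, 0.0565]), array([0.5754, 0.0774, 0.0565]), array([ 0.5645, -0.0767,  0.0565]), array([ 0.5286, -0.074 ,  0.0565])]
1 fallen_foot 0.79 [290.5 100.1] [0.5553 0.084  0.0565]
1 fallen_head 0.86 [294.4 213.4] [ 0.5509 -0.073   0.0565]
1 follower_face 0.94 [287.4 244.1] [ 0.5387 -0.1281  0.04  ]
1 follower_knob 0.91 [294.3 312.2] [ 0.5376 -0.2099  0.095 ]
1 sleeve_c_foot 0.92 [293.2  11.9] [0.5675 0.1911 0.04  ]
1 sleeve_c_foot 0.23 [293.8 161.9] [ 0.5565 -0.0006  0.04  ]
1 lane_floor 0.67 [293.8 126.1] [0.5596 0.0496 0.04  ]
mask 0.81 2541 [array([0.5423, 0.0778, 0.0565]), array([0.5778, 0.0744, 0.0565]), array([ 0.5704, -0.0774,  0.0565]), array([ 0.5313, -0.0737,  0.0565])]
fallen_foot [0.5582 0.0842 0.0199]
fallen_head [ 0.5484 -0.0655  0.0787]
follower_face [ 0.5399 -0.1255  0.0416]
follower_knob [ 0.5379 -0.2121  0.0918]
lane_floor [0.5591 0.049  0.0386]
5.875 [ 1.0054784  -0.10081422  0.20991487]
```

View pics/w01.png

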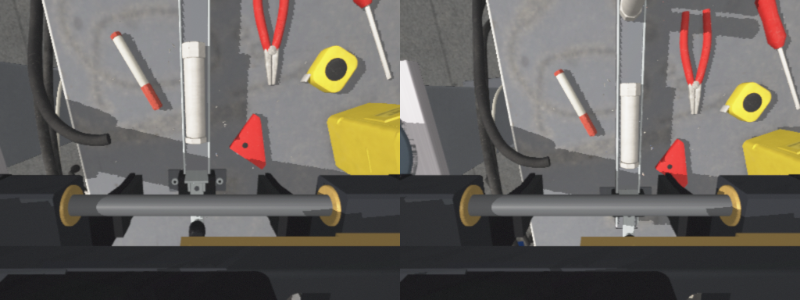

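Both wrist views show the fallen sleeve in the lane, left at (195, 42–142), right at (628, 83–165), foot at the top. The marker, pliers and square are well clear of it. I'll refine the lane yaw from the profile's straight edges.

```bash
cat > d.py <<'E'
from h import *
for n in("w0","w1","top0"):
    im=cv2.imread(f"pics/{n}.png",0)
    if n[0]=='w':
        v=np.load(f"pics/{n}.npy"); c=cam("wrist",dict(position=v[:3],tool_rot=v[3:]))
    else: c=cam("top")
    ls=cv2.createLineSegmentDetector().detect(im)[0][:,0]
    for l in ls:
        p,q=plane(c,l[:2],.044),plane(c,l[2:],.044)
        if p[1]>q[1]: p,q=q,p
        d=q-p; s=d[0]/d[1] if d[1]>1e-6 else 9
        if np.hypot(*d[:2])>.05 and abs(s)<.25:
            x0=p[0]+s*(0-p[1]); 
            if .5<x0<.62: print(n,"x@y0 %.4f slope %.4f len %.3f y %.3f..%.3f g%d"%(x0,s,np.hypot(*d[:2]),p[1],q[1],0))
E
python3 d.py
```

```text
w0 x@y0 0.5310 slope 0.0855 len 0.138 y -0.089..0.048 g0
w0 x@y0 0.5380 slope 0.0762 len 0.122 y -0.063..0.059 g0
w0 x@y0 0.5781 slope 0.0815 len 0.264 y -0.130..0.133 g0
w0 x@y0 0.5343 slope 0.0785 len 0.148 y -0.089..0.058 g0
w0 x@y0 0.5346 slope 0.0843 len 0.054 y 0.083..0.137 g0
w0 x@y0 0.5310 slope 0.0843 len 0.052 y 0.086..0.137 g0
w0 x@y0 0.5737 slope 0.0882 len 0.059 y 0.075..0.133 g0
w0 x@y0 0.5627 slope 0.0813 len 0.124 y -0.067..0.057 g0
w0 x@y0 0.5741 slope 0.0811 len 0.142 y -0.071..0.071 g0
w1 x@y0 0.5785 slope 0.0812 len 0.261 y -0.093..0.168 g0
w1 x@y0 0.5307 slope 0.0838 len 0.335 y -0.129..0.204 g0
w1 x@y0 0.5396 slope 0.0768 len 0.133 y -0.077..0.055 g0
w1 x@y0 0.5347 slope 0.0821 len 0.328 y -0.123..0.204 g0
w1 x@y0 0.5735 slope 0.0858 len 0.092 y 0.075..0.167 g0
w1 x@y0 0.5657 slope 0.0812 len 0.139 y -0.066..0.073 g0
w1 x@y0 0.5750 slope 0.0866 len 0.072 y -0.067..0.005 g0
top0 x@y0 0.5211 slope -0.0486 len 0.067 y -0.196..-0.129 g0
top0 x@y0 0.5794 slope 0.0883 len 0.076 y 0.079..0.154 g0
top0 x@y0 0.5644 slope 0.0917 len 0.149 y -0.072..0.077 g0
top0 x@y0 0.5444 slope -0.0826 len 0.061 y 0.018..0.078 g0
top0 x@y0 0.5550 slope 0.0008 len 0.109 y 0.367..0.476 g0
top0 x@y0 0.5683 slope -0.0062 len 0.105 y 0.368..0.473 g0
top0 x@y0 0.5680 slope -0.2413 len 0.099 y 0.353..0.449 g0
top0 x@y0 0.5423 slope -0.0474 len 0.060 y -0.387..-0.327 g0
top0 x@y0 0.6121 slope -0.0022 len 0.106 y 0.362..0.468 g0
top0 x@y0 0.5422 slope -0.2369 len 0.061 y 0.386..0.445 g0
```

```bash
sed -i 's/^YAW=.*/YAW=-0.083/' h.py
cat >> h.py <<'E'
X0,SL,S=.5545,.083,.0075
def tcp(y,z,t,s=S,dx=0):
    """TCP so that the point s behind it is on the lane line at world y, height z, tool tilt t deg"""
    q=tool(np.radians(t),False); zt=R.from_quat(q).as_matrix()[:,2]
    return np.array([X0+SL*y+dx,y,z])+s*zt,q
YG=-.036
E
cat > e.py <<'E'
from h import *
for a in((YG,.0565,30),(YG,.11,30),(YG,.2,0),(YG,.2,-60),(YG,.15,-60)):
    s=ctrl.solve_ik(*tcp(*a)); print(a,np.round(s,2) if s is not None else None)
p,q=tcp(YG,.0565,30); zt=R.from_quat(q).as_matrix()[:,2]
ctrl.move_to(p-.10*zt,q); ctrl.move_linear(p,v=.06)
st=ctrl.sense(); print(p,st["position"],st["force"])
ctrl.grab(50); ctrl.pause(.2)
st=ctrl.sense(); print(st["width"],st["grasp_force"],st["force"],st["time_s"])
E
python3 e.py
```

```text
(-0.036, 0.0565, 30) [ 0.76  0.68 -0.67  1.92 -0.18  0.72  0.25]
(-0.036, 0.11, 30) [ 0.77  0.59 -0.68  1.9  -0.23  0.82  0.25]
(-0.036, 0.2, 0) [ 0.49  0.37 -0.64  1.83  0.26  1.02 -0.33]
(-0.036, 0.2, -60) [-0.06  0.65 -0.54  1.8   1.01  1.72 -1.1 ]
(-0.036, 0.15, -60) [-0.08  0.72 -0.51  1.82  1.03  1.67 -1.17]
[ 0.55182289 -0.03226291  0.05000481] [ 0.55203797 -0.0325126   0.05024665] [0.10466928 0.525601   0.80504134]
0.030558720708686846 49.99299598999766 [-2.1836042  -0.09303092  1.99608047] 9.6583
```

```bash
cat > f.py <<'E'
from h import *
ctrl.move_linear(tcp(YG,.11,30)[0],v=.08)
st=ctrl.sense(); print(st["width"],st["force"],st["torque"])
ctrl.move_to(*tcp(YG,.20,0)); ctrl.move_to(*tcp(YG,.20,-35)); ctrl.move_to(*tcp(YG,.20,-60)); ctrl.pause(.3)
st=ctrl.sense(); print(st["width"],st["force"],st["torque"],st["time_s"])
def look(tag):
    o={}
    for n in("scene","top"):
        im=vision.grab_frame(n); cv2.imwrite(f"pics/{n}{tag}.png",im[:,:,::-1])
        for l in("fallen_foot","fallen_head"):
            for d in spotter.spot_point(n,l)[:1]: print(n,l,round(d["conf"],2),px(d).round(1)); o[n,l]=ray(cam(n),px(d))
    for l in("fallen_foot","fallen_head"):
        if ("scene",l) in o and ("top",l) in o: print(l,tri([o["scene",l],o["top",l]]).round(4))
look(1)
im=cv2.imread("pics/scene1.png")[90:250,150:400]; cv2.imwrite("pics/s1c.png",cv2.resize(im,None,fx=3,fy=3,interpolation=cv2.INTER_CUBIC))
E
python3 f.py
```

```text
0.03009043988347967 [-0.45389621  0.44728911 -3.92074562] [-1.23034803  0.04403958  0.00972668]
0.030298415503656754 [-0.38030248 -0.44317722 -4.01928975] [ 1.82802158 -0.25241822 -0.00429931] 12.2917
scene fallen_foot 0.72 [287.1 180.6]
scene fallen_head 0.77 [292.1 130.3]
top fallen_foot 0.42 [294.3 193.1]
top fallen_head 0.62 [303.4 191.2]
fallen_foot [ 0.5583 -0.0334  0.0797]
fallen_head [ 0.5547 -0.0394  0.2327]
```

View pics/s1c.png

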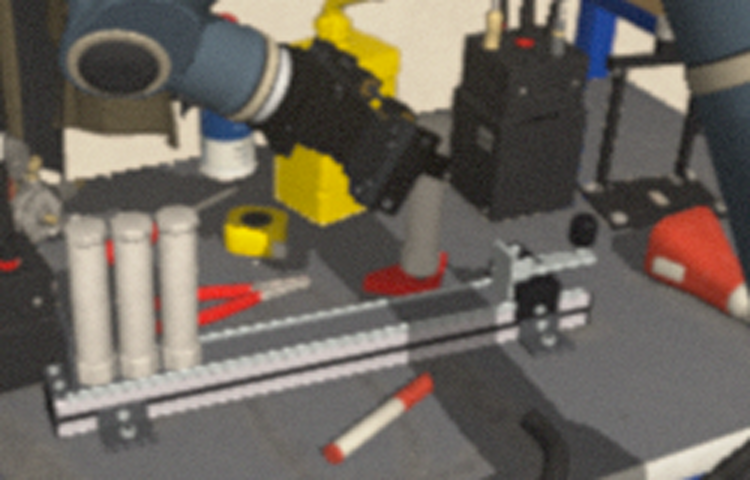

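Crop of the scene view: the sleeve hangs foot-down from the gripper at crop (425, 180–275), above the lane and well short of the standing row at (90–180). I'll measure its remaining tilt against the projected vertical.

```bash
cat > g.py <<'E'
from h import *
im=vision.grab_frame("scene"); c=cam("scene")
ms=spotter.masks_of("scene","fallen")
for m in ms[:2]:
    r=m["region"]; print(m["conf"],r.sum())
    rows=np.nonzero(r.any(1))[0]; rr=rows[len(rows)//6:-len(rows)//5]
    mid=np.array([np.nonzero(r[k])[0].mean() for k in rr]); k=np.polyfit(rr,mid,1)
    print("rows",rows[0],rows[-1],"slope px",k[0])
for yy in(-.06,-.0,.0):
    a,b=proj(c,[.552,-.036,.09]),proj(c,[.552+SL*yy*0,-.036+yy*.1*0,.2]); break
print("vertical slope",(a-b)[0]/(a-b)[1])
for th in(-.1,-.05,.05,.1): # tilt: head toward lane +y by th
    b=proj(c,[.552,-.036+.11*th,.2]); print(th,(a-b)[0]/(a-b)[1])
g=cv2.cvtColor(im,cv2.COLOR_RGB2GRAY)[140:185,270:310]; g=cv2.resize(g,None,fx=4,fy=4,interpolation=cv2.INTER_CUBIC)
for l in cv2.createLineSegmentDetector().detect(g)[0][:,0]:
    d=l[2:]-l[:2]
    if abs(d[1])>50: print("lsd",(l/4).round(1),round(d[0]/d[1],3))
print(ctrl.sense()["time_s"])
E
python3 g.py
```

```text
0.76 391
rows 127 181 slope px -0.2024011033790965
vertical slope -0.08853530326981018
-0.1 -0.18582543174598157
-0.05 -0.1377826715828391
0.05 -0.038037445688291344
0.1 0.013759142269640137
lsd [19.7  8.7 11.  22.3] -0.641
12.6917
```

```bash
cat > k.py <<'E'
from h import *
def tilt():
    im=vision.grab_frame("scene"); c=cam("scene"); cv2.imwrite("pics/scene2.png",im[:,:,::-1])
    o={}
    vision.grab_frame("top")
    for l in("fallen_foot","fallen_head"):
        r=[ray(cam(n),px(spotter.spot_point(n,l)[0])) for n in("scene","top") if spotter.spot_point(n,l)]
        if len(r)==2: print(l,tri(r).round(4))
ctrl.move_to(*tcp(YG,.175,-62)); ctrl.move_linear(tcp(YG,.159,-62)[0],v=.06); ctrl.pause(.1)
f0=ctrl.sense()["force"]; print("f0",f0)
z=.159
while z>.138:
    z-=.0015; ctrl.move_linear(tcp(YG,z,-62)[0],v=.03); f=ctrl.sense()["force"]
    if f[2]-f0[2]>3: break
print("contact z",z,f)
ctrl.grab(10); ctrl.pause(.1)
ctrl.move_linear(tcp(YG,z-.001,-62)[0],v=.02); ctrl.pause(.1)
st=ctrl.sense(); print(st["force"],st["torque"],st["width"],st["time_s"]); tilt()
im=cv2.imread("pics/scene2.png")[110:210,170:330]; cv2.imwrite("pics/s2c.png",cv2.resize(im,None,fx=4.8,fy=4.8,interpolation=cv2.INTER_CUBIC))
E
python3 k.py
```

```text
f0 [ 0.10416325  0.07871052 -3.29217917]
contact z 0.1515 [-0.9719146  -0.47955735  5.30646273]
[-1.81137651 -0.85178839  8.32933737] [-0.5824063   0.30511279 -0.30604661] 0.030809112103443722 15.375
fallen_foot [ 0.5588 -0.0446  0.0302]
fallen_head [ 0.5508 -0.0372  0.1837]
```

View pics/s2c.png

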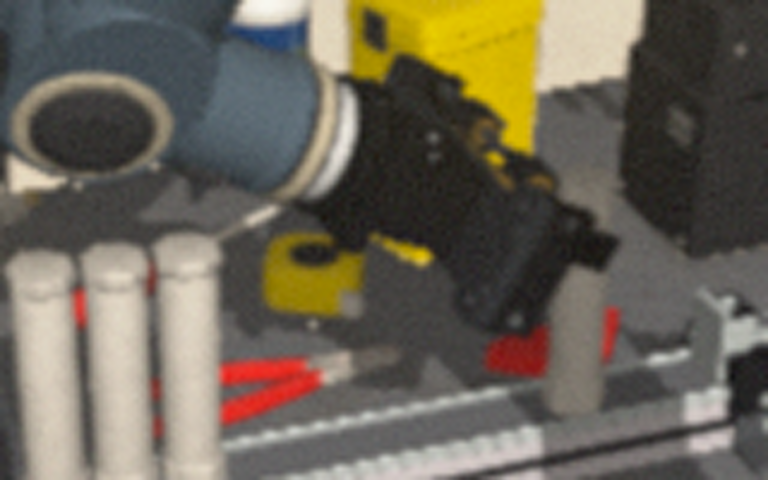

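The sleeve is at crop (578, 180–415), nearly vertical. Its foot is on the lane floor at (575, 412), and the contact height of 0.1515 matches. I'll release, retreat straight up and check.

```bash
cat > l.py <<'E'
from h import *
ctrl.ungrasp(); ctrl.pause(.2)
p=ctrl.sense()["position"]; ctrl.move_linear(p+[0,0,.09],v=.12)
print(ctrl.sense()["time_s"])
p,q=tcp(-.21,.26,0,0); ctrl.move_to([p[0],-.17,.27],q)
ctrl.pause(.1)
for n in("scene","top"):
    im=vision.grab_frame(n); cv2.imwrite(f"pics/{n}3.png",im[:,:,::-1])
for l in("fallen_foot","fallen_head","sleeve_c_foot","follower_face","follower_knob"):
    r=[]
    for n in("scene","top"):
        d=spotter.spot_point(n,l)
        if d: r.append(ray(cam(n),px(d[0]))); print(n,l,round(d[0]["conf"],2),px(d[0]).round(1),plane(cam(n),px(d[0]),{"fallen_head":.187,"follower_knob":.095}.get(l,.04)).round(4))
    if len(r)==2: print(l,tri(r).round(4))
st=ctrl.sense(); vision.grab_frame("wrist")
for d in spotter.spot_point("wrist","follower_knob")[:2]: print("w knob",d["conf"],px(d),plane(cam("wrist",st),px(d),.095).round(4))
print(st["time_s"])
im=cv2.imread("pics/scene3.png")[80:260,140:400]; cv2.imwrite("pics/s3c.png",cv2.resize(im,None,fx=3,fy=3,interpolation=cv2.INTER_CUBIC))
E
python3 l.py
```

```text
18.1167
scene fallen_foot 0.56 [289.3 195.6] [ 0.5399 -0.0363  0.04  ]
top fallen_foot 0.73 [315.6 164.7] [ 0.6505 -0.0974  0.04  ]
fallen_foot [ 0.6621 -0.1128 -0.0574]
scene fallen_head 0.56 [292.5 145.6] [ 0.5566 -0.0429  0.187 ]
top fallen_head 0.53 [297.4 192. ] [ 0.5546 -0.0302  0.187 ]
fallen_head [ 0.5516 -0.0339  0.1914]
scene sleeve_c_foot 0.65 [211.6 212.4] [0.5549 0.1895 0.04  ]
top sleeve_c_foot 0.46 [217.4 192.7] [0.5586 0.197  0.04  ]
sleeve_c_foot [0.5569 0.1932 0.0402]
scene follower_face 0.81 [316.  188.2] [ 0.5415 -0.1259  0.04  ]
top follower_face 0.66 [325.1 197.9] [ 0.5505 -0.1274  0.04  ]
follower_face [ 0.5499 -0.1299  0.034 ]
scene follower_knob 0.9 [343.1 168. ] [ 0.5304 -0.2031  0.095 ]
top follower_knob 0.9 [353.3 202. ] [ 0.5368 -0.2007  0.095 ]
follower_knob [ 0.5353 -0.2036  0.0923]
w knob 0.57 [256.7168 209.5104] [ 0.5365 -0.2091  0.095 ]
19.8333
```

View pics/s3c.png

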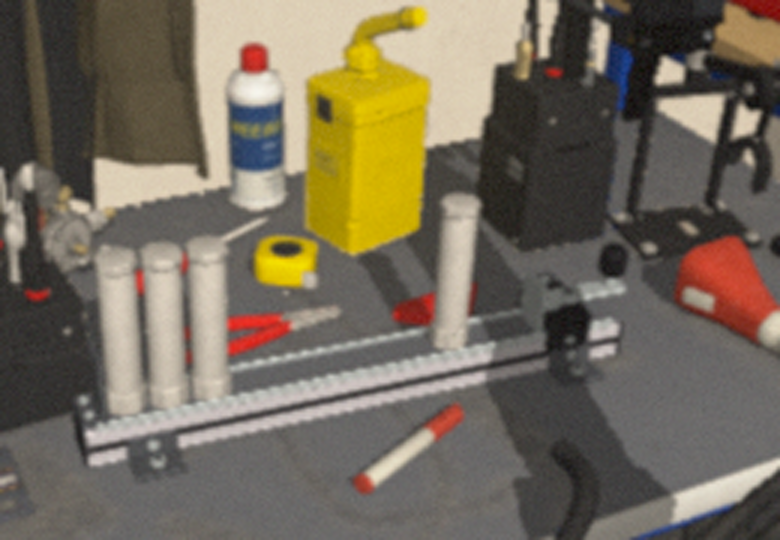

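The sleeve stands free on its foot at crop (455, 200–345), the three others are undisturbed at (105–225), and the follower knob is at (613, 260). Next I grip the knob and slide.

```bash
cat > n.py <<'E'
from h import *
KY=-.208; T=15; u=np.array([SL,1,0])/np.hypot(SL,1)
def kp(d,z=.097): return tcp(KY+d*u[1],z,T,.016)
for d in(0,.15,.3): print(d,ctrl.solve_ik(*kp(d)) is not None)
p,q=kp(0); zt=R.from_quat(q).as_matrix()[:,2]
ctrl.move_to(p-.08*zt,q); ctrl.move_linear(p,v=.08); print(ctrl.sense()["force"])
ctrl.grab(25); ctrl.pause(.2); st=ctrl.sense(); print("width",st["width"],st["force"],st["position"],p,st["time_s"])
E
python3 n.py
```

```text
0 True
0.15 True
0.3 True
[ 0.37697102 -0.75968298  0.10610454]
width 0.02567762325087538 [-5.1849454   0.41321931  3.74588358] [ 0.53642333 -0.20373703  0.08139679] [ 0.53757932 -0.20387315  0.08154519] 22.8833
```

```bash
cat > o.py <<'E'
from h import *
st=ctrl.sense(); p0=st["position"]; u=np.array([SL,1,0])/np.hypot(SL,1); f0=st["force"]
ctrl.move_linear(p0+.05*u,v=.06); print((ctrl.sense()["force"]-f0).round(1))
for d,v in((.12,.035),(.19,.045),(.255,.045)):
    ctrl.move_linear(p0+d*u,v=v); st=ctrl.sense(); print(d,(st["force"]-f0).round(1),st["width"])
while d<.30:
    d+=.002; ctrl.move_linear(p0+d*u,v=.02); f=(ctrl.sense()["force"]-f0)
    if abs(f@u)>14: break
print("end",d,f,ctrl.sense()["time_s"],ctrl.sense()["position"]-p0)
for n in("scene","top"): cv2.imwrite(f"pics/{n}4.png",vision.grab_frame(n)[:,:,::-1])
im=cv2.imread("pics/scene4.png")[80:260,120:380]; cv2.imwrite("pics/s4c.png",cv2.resize(im,None,fx=3,fy=3,interpolation=cv2.INTER_CUBIC))
E
python3 o.py
```

```text
[ 2.9  2.6 -1.6]
0.12 [ 2.  -3.9 -1.9] 0.02611582229827545
0.19 [ 4.2 -2.5 -1.5] 0.025864862765306435
0.255 [ 6.  -2.3 -3.8] 0.026002950044913053
end 0.28500000000000003 [  1.57029398 -16.96759479   4.96171364] 33.0667 [ 2.32927983e-02  2.77464035e-01 -6.21872501e-05]
```

View pics/s4c.png

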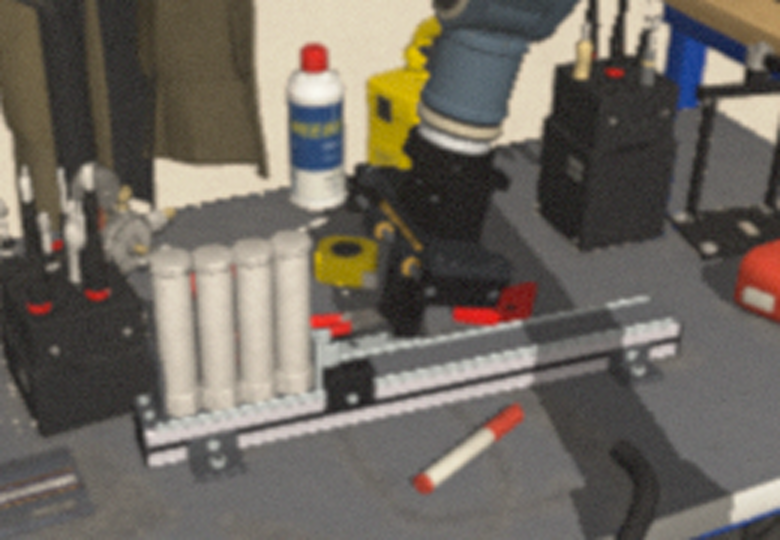

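The row is closed: four upright sleeves at crop (175–295, 240–410) between stop and push plate, with bystanders unmoved. I'll let go of the knob, retreat and check once more.

```bash
cat > q.py <<'E'
from h import *
ctrl.ungrasp(); st=ctrl.sense(); zt=R.from_quat(st["tool_rot"]).as_matrix()[:,2]
ctrl.move_linear(st["position"]-.09*zt,v=.12); ctrl.move_linear(st["position"]-.09*zt+[-.02,-.14,.05],v=.2); ctrl.pause(.2)
for n in("scene","top"): cv2.imwrite(f"pics/{n}5.png",vision.grab_frame(n)[:,:,::-1])
c=cam("top")
for l in("sleeve_a","fallen"):
    for m in spotter.masks_of("top",l)[:4]: print(l,round(m["conf"],2),plane(c,px(m),.16).round(3))
a=cv2.imread("pics/scene5.png")[130:230,150:280]; b=cv2.imread("pics/top5.png")[150:250,170:300]
cv2.imwrite("pics/s5c.png",cv2.resize(np.hstack([a,b]),(780,300),interpolation=cv2.INTER_CUBIC)); print(ctrl.sense()["time_s"])
E
python3 q.py
```

```text
sleeve_a 0.67 [0.569 0.25  0.16 ]
sleeve_a 0.6 [0.555 0.197 0.16 ]
sleeve_a 0.56 [0.58  0.265 0.16 ]
fallen 0.65 [0.566 0.172 0.16 ]
36.5667
```

View pics/s5c.png

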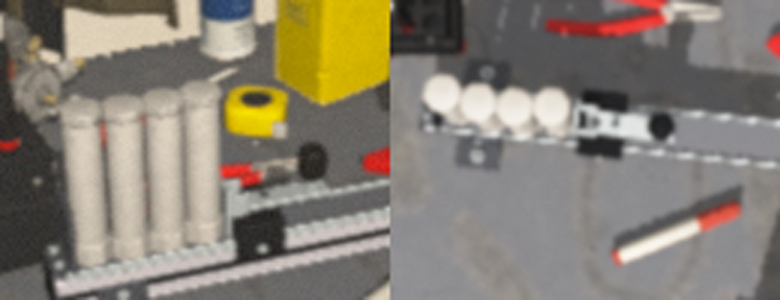

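Both views show the four sleeves upright and touching at (85–205, 90–260), with the follower plate right behind the last one and the gripper clear. I'm handing in.

```bash
python3 -c "
from bench import sign_off; print(sign_off())"
```

```text
the job is handed in; nothing more can be done
None
```

The fallen sleeve stands on its foot again and the follower is pushed up, so all four sleeves stand upright and close together against the stop; I handed the job in at about 37 s of the 59 s allowed, and the hand-in returned no verdict.

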